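# Turn welded plates to check the boss

## Robot

A 7-joint arm with a two-finger parallel gripper is mounted at the origin on the work surface. World frame = base frame: x ahead of the robot, y to its left, z up, the work surface at z = 0. Lengths are in mm, angles in rad, forces in N, time in s.
With the tool pointing down it reaches from about 400 to 875 mm from the base axis. Payload 4.4 kg.
Tool frame: the origin (TCP) lies on the mounting face of the last link; the fingertips stand 173 mm ahead of it and the grasp point (between the pads) lies 155 mm ahead of it; z points along the fingers, y is the line along which they close (so a half turn about z gives the same grasp; the last joint's range is limited). The gripper opens to 85 mm and grips with 20 to 120 N. Pads are 22 mm wide; open, the fingers measure 114 mm over their backs; the gripper's body (76 mm by 85 mm) begins 54 mm behind the grasp point. The pads swing forward as they close: fully open they stand 13 mm farther back than shut.
Start: joints at [1.115, 0.628, 0.038, 1.517, -0.027, 0.996, -0.02], TCP at [247.024, -601.244, 404.713] pointing down, gripper open.
Joint ranges: [-3.06, 3.06], [-0.37, 2.12], [-1.25, 1.32], [0.18, 2.47], [-1.1, 4.24], [0.23, 1.98], [-2.94, 2.94]. Speed limits (rad/s): [2.57, 2.57, 3.14, 3.14, 3.14, 3.14, 3.14].

## Interface

Orientations are given as a unit quaternion [w, x, y, z].
In Python, from workcell import env gives the robot as it stands.
- The arm moves only by the tool servo_tool, never from a script. Its argument "moves" is a list of rows, each an object of numbers: "tx", "ty", "tz": the shift along the tool's x, y, z in mm; "ax", "ay", "az": the turn, a rotation vector about the tool's x, y, z in degrees. In form: [{"tx": .., "ty": .., "tz": .., "ax": .., "ay": .., "az": ..}, ...]. A call has 1 to 8 rows; each row is the pose to reach, as a shift and turn from the pose commanded when the call began, along the tool's axes at that moment; what a row does not reach only later rows make up. A row lasts 1/10 s, in which the tool goes at most 50 mm and 8.59 degrees, less where a joint would pass 70% of its speed; a pose out of reach is approached as far as the arm can. A call with a gripper value outside its range is refused whole. "claw" is the opening in per cent of the stroke, from 0 (shut) to 100 (fully open), set as the call begins (left out, the last holds). The fingers move at their own pace and stop on an object; "grip_force" is the grip in N (left out, the last holds). Time passes only in rows, so rows that repeat a pose let the fingers close. It gives the time, the measured TCP pose, the force, the opening and the grip force at its end, in the units of the state.
- env.read_state(): the state, without advancing time (a new reading comes with each control period).
- env.grab_frame(name): name is "scene" or "side" or "wrist"; returns the picture (384x512x3 uint8, blue, green, red); there is no depth.
- env.camera_info(name): a dict with "camera_matrix" (3x3 intrinsics, pixels), "k1" (the pictures are not rectified: a ray, as slopes to the right and down, at radius r is drawn at 1 + k1 r^2 times it, then the intrinsics apply), "R" (3x3) and "t" (3): a world point X has camera coordinates R X + t. Camera axes: x right, y down, z forward; pixel columns grow to the right and rows downward; lengths in mm; the calibration is good to about 2 mm. A picture is of the moment at which its call begins: read the wrist's pose just before it. camera_info takes no time and is no camera call; for the wrist camera it gives the pose at the moment of the call.
- env.sign_off(): hands the job in; it is judged then, once.
Trained networks look in the newest picture that a camera, given by its name, has taken for a name from the list of things; names that differ only in an ending like _2 or _b are one class to them, and where a whole thing is asked for, a point or a joint stands for the part that bears it (a point fixed in the world has none). Each returns a list of dicts, best first, with "score" (0 to 1); they miss things now and then, are a little off and sometimes report something else, mostly with a low value. They report only what shows in the picture. A call takes as long as a camera call. They do not tell look-alikes from the thing itself.
- env.recognise(target, camera): "rect" ([left, top, right, bottom] in pixels, round what is visible of it).
- env.silhouettes(target, camera): "region" (384x512 bool, what is visible of it) and "rect" ([left, top, right, bottom] in pixels, round what is visible of it).
The state is a dict: "time_s": time; "joint_positions": joint angles; "dq": joint speeds; "joint_torque": joint torques, N m; "eef_pos": TCP position; "ee_rot": TCP orientation; "force": force on the tool from outside, world axes, zero at the start; "ft_torque": the same for the moment, N m; "finger_gap": finger opening in mm; "grip_force": force on a finger pad.
Only numpy, scipy, OpenCV 4.12 (cv2) and the standard library are available. Lean on these libraries where they do the work, as an engineer would, in place of code of your own. Each camera call takes 0.05 s, during which the arm holds its last target. There are 200 camera calls.

## Task

Two yellow-faced plates lean on the blue stands with their bare-metal backs hidden; turn each one round to see whether a round boss is welded on its back. Put the plate that has its boss back on its own blue stand and the plate without a boss on the red reject stand, both seated squarely on the ledge and leaning on the rails with the bare-metal back facing outward. Leave the other things on the table where they are.

Things in the scene. Friction and masses are not known exactly. Their poses are not given: they have to be found in the camera images.
- plate_boss_centre (a point): Centre of an aluminium plate 150 tall x 100 wide x 10 mm, 0.42 kg, front painted yellow, back bare metal. This one has a round boss on its back (40 mm diameter, 18 mm proud, on the centre line, 50 mm above the lower edge); it starts on stand_1, boss between the rails. Axes: z along its height to the edge on top at the start, y along its width, x out of the painted front.
- plate_bare_centre (a point): Centre of an aluminium plate 150 tall x 100 wide x 10 mm, 0.42 kg, front painted yellow, back bare metal. This one has no boss on its back; from the front it looks like the other. It starts on stand_2. Axes: z along its height to the edge on top at the start, y along its width, x out of the painted front.
- stand_1_seat (a point): Blue fixed easel. Point: centre of a seated plate, 110 mm above the table (ledge 40 mm, plate top 178 mm). z up, y along the ledge, x level, the way a seated plate looks out (away from the robot and to its left). Two rails (68 mm open gap) lean 25 deg from vertical, top to -x, and reach 95 mm up behind the plate, whose top 55 mm are free on both sides; the ledge, square to the rails, is 36 mm deep.
- stand_2_seat (a point): Blue fixed easel, same shape and axes as stand_1. The point is where a seated plate's centre lies, 110 mm above the table (ledge 40 mm, plate's top edge 178 mm). plate_bare starts here.
- reject_stand_seat (a point): Red fixed easel, same shape and axes as stand_1. The point is where a seated plate's centre lies, 110 mm above the table (ledge 40 mm, plate's top edge 178 mm). The reject stand, empty at the start.
- hammer: Hammer lying on the table in front of the stands, about 0.3 m long; origin under its middle. Bystander.
- brush: Wire brush lying on the table in front of the stands; origin under its middle. Bystander.
- wrench: Wrench lying on the table in front of the stands; origin under its middle. Bystander.
- spray_can: Green-labelled spray can standing behind the stands, 64 mm diameter, 150 mm tall; origin at the centre of its foot. Bystander.
- tube_offcut: Short steel tube standing on end just beyond the stands, 48 mm diameter, 70 mm tall; origin at the centre of its foot. Bystander.
- bar_offcut: Flat steel bar, 130 x 22 x 12 mm, lying on the table just beyond the stands; origin at the centre of its underside. Bystander.
- angle_magnet: Red L-shaped welding magnet, 110 mm long and 80 mm tall, behind the stands; origin under its middle. Bystander.
There are look-alikes about, which are no part of the job. What is meant by the part that bears reject_stand_seat is not brown, and is the smaller of those in its own colour. Leave any orange look-alike of the part that bears plate_boss_centre alone.

How it is judged:
By the outcome, as a careful person would: the job done as asked, in the order asked, and still so for the second after the job is handed in, with the robot touching nothing.
It also fails if it takes over 64 s, if anything falls off the work surface, if the arm or the gripper's body presses on something with over 40 N, if the wrist force passes 120 N, or if a joint passes its speed limit or range.

## Working session

There is one attempt and no reset: what is moved stays moved. The work goes in short steps, Python scripts to look and compute and a tool call to move; the robot and the scene stay as the last step left them, time stands still between calls to the robot, and variables do not carry over. Pictures are saved under pics/ and viewed, at most 10 in all, crops included, and the job is handed in when it is done.

Besides the shell and the picture viewer there is one more tool, called by a JSON object that holds its "op" and its "data". servo_tool: Moves the arm, as the interface text tells. Its arguments: {"type":"object","properties":{"moves":{"type":"array","items":{"type":"object","properties":{"tx":{"type":"number"},"ty":{"type":"number"},"tz":{"type":"number"},"ax":{"type":"number"},"ay":{"type":"number"},"az":{"type":"number"}}}},"claw":{"type":"number"},"grip_force":{"type":"number"}},"required":["moves"]}

```bash
ls; mkdir -p pics
python3 - <<'E'
from workcell import env
import cv2,numpy as np
np.set_printoptions(precision=3,suppress=True)
for n in("scene","side"):
    cv2.imwrite(f"pics/{n}0.png",env.grab_frame(n)); c=env.camera_info(n); print(n,c["camera_matrix"],c["k1"],c["R"],c["t"], -np.array(c["R"]).T@c["t"])
    for t in("plate_boss_centre","stand_1_seat","reject_stand_seat","spray_can","tube_offcut","bar_offcut","angle_magnet"):
        print(t,[(round(d["score"],2),np.round(d["rect"]).tolist()) for d in env.recognise(t,n)])
print(env.read_state())
E
```

```text
pics
scene [[439.9     0.    256.395]
 [  0.    439.9   192.753]
 [  0.      0.      1.   ]] -0.13078163013777394 [[-0.312  0.95   0.   ]
 [ 0.764  0.251 -0.594]
 [-0.564 -0.185 -0.805]] [ 239.515 -305.009 1826.631] [1338.702  187.37  1288.312]
plate_boss_centre [(0.98, [150.0, 121.0, 178.0, 154.0]), (0.77, [217.0, 175.0, 251.0, 231.0])]
stand_1_seat [(0.97, [215.0, 207.0, 259.0, 241.0]), (0.64, [217.0, 177.0, 250.0, 228.0])]
reject_stand_seat [(0.75, [371.0, 146.0, 428.0, 213.0]), (0.72, [208.0, 119.0, 246.0, 165.0]), (0.71, [280.0, 220.0, 320.0, 271.0]), (0.51, [331.0, 265.0, 360.0, 300.0])]
spray_can [(0.55, [333.0, 263.0, 361.0, 302.0]), (0.5, [145.0, 169.0, 188.0, 218.0])]
tube_offcut [(0.61, [179.0, 237.0, 194.0, 255.0])]
bar_offcut [(0.63, [256.0, 272.0, 295.0, 291.0])]
angle_magnet [(0.73, [207.0, 248.0, 244.0, 280.0])]
side [[466.869   0.    254.639]
 [  0.    466.869 184.518]
 [  0.      0.      1.   ]] 0.01328956196282653 [[ 0.996 -0.087 -0.005]
 [-0.064 -0.684 -0.726]
 [ 0.06   0.724 -0.687]] [-512.426   32.684 1915.526] [  398.223 -1408.959  1337.587]
plate_boss_centre [
[... 260 characters left out ...]
0.86, [170.0, 104.0, 214.0, 148.0]), (0.66, [258.0, 142.0, 290.0, 184.0])]
spray_can [(0.68, [289.0, 112.0, 304.0, 149.0])]
tube_offcut [(0.58, [311.0, 213.0, 328.0, 231.0])]
bar_offcut []
angle_magnet []
{'time_s': 0.8, 'joint_positions': array([ 1.115,  0.628,  0.039,  1.517, -0.027,  0.996, -0.02 ]), 'dq': array([-0.001, -0.001, -0.001,  0.001,  0.001,  0.002, -0.001]), 'joint_torque': array([ -0.   , -56.321,   1.226, -19.377,   0.011,   0.001,  -0.   ]), 'eef_pos': array([ 247.017, -601.247,  404.77 ]), 'ee_rot': array([0.   , 0.981, 0.194, 0.   ]), 'force': array([-0.127, -0.325, -0.094]), 'ft_torque': array([ 0.005, -0.025, -0.067]), 'grip_force': 0.0, 'finger_gap': 85.52058654659932}
```

Run:
```python
import cv2
cv2.imwrite("pics/s1.png",cv2.resize(cv2.imread("pics/scene0.png"),(800,600),interpolation=cv2.INTER_CUBIC))
cv2.imwrite("pics/s2.png",cv2.resize(cv2.imread("pics/side0.png"),(800,600),interpolation=cv2.INTER_CUBIC))
```

```text
(no output)
```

View pics/s1.png

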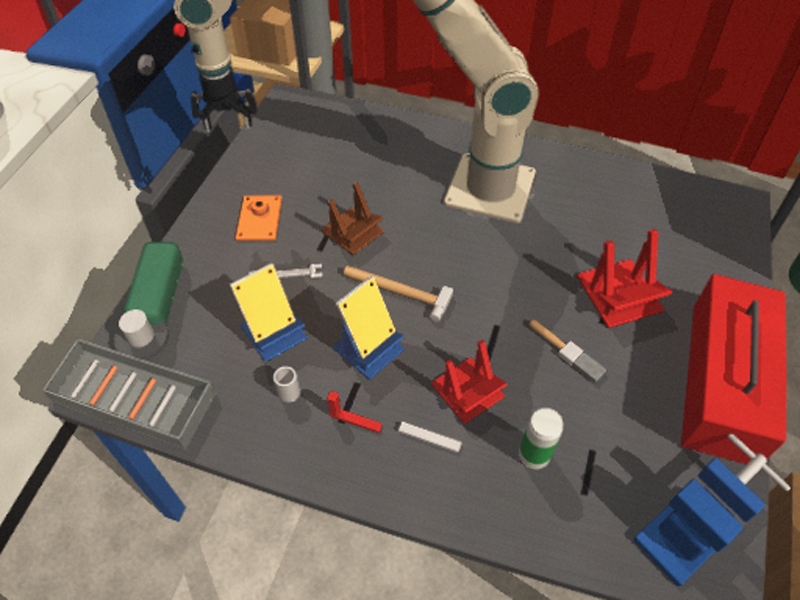

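View pics/s2.png

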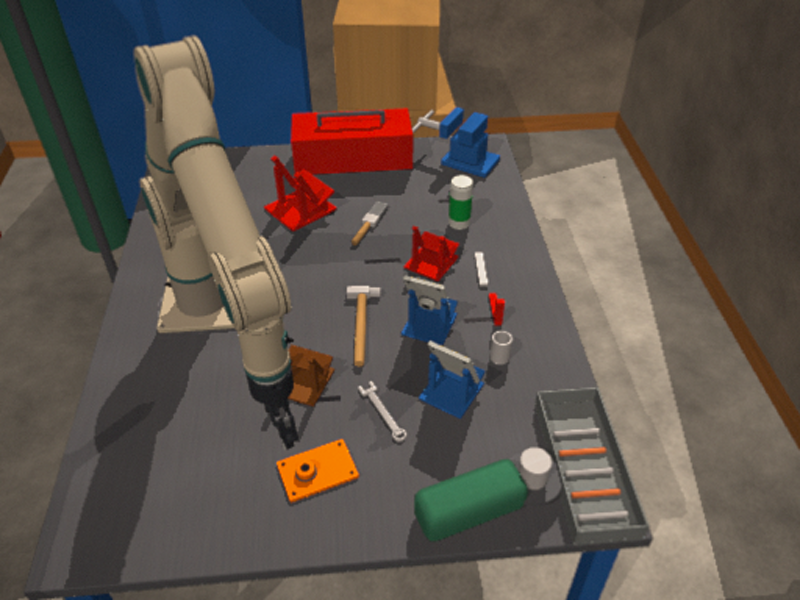

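The scene picture shows these candidates, in 800x600 pixels:
- **Yellow plates:** on blue stands at (265,302) and (368,318). The orange plate at (258,215) is the look-alike to leave alone.
- **Red stands:** small at (470,382) and big at (620,280). The brown one at (352,220) is excluded, so I choose the small red one.

In the side view, the middle plate seems to show a boss between the rails at (427,300). Next I fit the plate poses.

```bash
cat > h.py <<'E'
import cv2,numpy as np
from scipy.optimize import least_squares
from scipy.spatial.transform import Rotation as Ro
np.set_printoptions(precision=2,suppress=True)
S25,C25=np.sin(np.radians(25)),np.cos(np.radians(25))
def proj(c,X):
    p=np.atleast_2d(X)@np.array(c["R"]).T+c["t"]; s=p[:,:2]/p[:,2:]; s=s*(1+c["k1"]*(s**2).sum(1,keepdims=True))
    K=np.array(c["camera_matrix"]); return s*[K[0,0],K[1,1]]+K[:2,2]
def ray(c,uv):
    K=np.array(c["camera_matrix"]); d=(np.atleast_2d(uv)-K[:2,2])/[K[0,0],K[1,1]]; s=d.copy()
    for _ in range(8): s=d/(1+c["k1"]*(s**2).sum(1,keepdims=True))
    R=np.array(c["R"]); v=np.c_[s,np.ones(len(s))]@R; return -R.T@np.array(c["t"]),v
def onz(c,uv,z):
    o,v=ray(c,uv); return o+v*((z-o[2])/v[:,2:])
def plateR(yaw):  # plate axes: x normal out, y, z up
    return Ro.from_euler("ZY",[yaw,-25],degrees=True).as_matrix()
def fitplate(c,quad,x0):
    L=np.array([[5,sy*50,sz*75] for sy,sz in((-1,-1),(1,-1),(1,1),(-1,1))])
    def f(p): 
        q=proj(c,L@plateR(p[2]).T+[p[0],p[1],110]); return np.min([((q-np.roll(quad,k,0))**2).sum() for k in range(4)]),q
    def g(p):
        q=f(p)[1]; k=np.argmin([((q-np.roll(quad,k,0))**2).sum() for k in range(4)]); return (q-np.roll(quad,k,0)).ravel()
    r=least_squares(g,x0,x_scale=[10,10,5]); return r.x,np.sqrt((r.fun**2).mean())
def quads(img):
    h=cv2.cvtColor(img,cv2.COLOR_BGR2HSV); m=cv2.inRange(h,(22,120,110),(38,255,255)); m=cv2.morphologyEx(m,cv2.MORPH_CLOSE,np.ones((5,5)))
    out=[]
    for k in cv2.findContours(m,cv2.RETR_EXTERNAL,cv2.CHAIN_APPROX_NONE)[0]:
        if cv2.contourArea(k)<300: continue
        hull=cv2.convexHull(k); q=cv2.approxPolyN(hull,4) ; out.append(q.reshape(-1,2).astype(float))
    return out
E
python3 - <<'E'
from workcell import env
from h import *
c=env.camera_info("scene"); im=cv2.imread("pics/scene0.png")
for q in quads(im):
    # orient ccw consistent (either direction)
    best=min((fitplate(c,Q,[*onz(c,q.mean(0),110)[0][:2],y]) for Q in(q,q[::-1]) for y in (0,20,40,60)),key=lambda r:r[1]); print(q.tolist(),best)
cs=env.camera_info("side")
for n,cc,uv in(("scene",c,[470*.64,382*.64]),("side",cs,[432*.64,255*.64])): print(n,onz(cc,uv,50))
w=env.camera_info("wrist"); st=env.read_state()
T=Ro.from_quat(np.roll(st["ee_rot"],-1)).as_matrix(); print("tool R",T); print("cam in tool",T.T@(-np.array(w["R"]).T@w["t"]-st["eef_pos"]),np.array(w["R"])@T, w["camera_matrix"],w["k1"])
E
```

```text
[[252.0, 212.0], [232.0, 229.0], [217.0, 195.0], [239.0, 177.0]] (array([ 574.96, -138.8 ,   64.16]), np.float64(0.6117879753449378))
[[188.0, 205.0], [164.0, 218.0], [148.0, 183.0], [174.0, 170.0]] (array([ 608.53, -362.08,   53.8 ]), np.float64(0.8410742901375627))
scene [[622.51 103.39  50.  ]]
side [[613.08  68.74  50.  ]]
tool R [[ 0.92  0.38  0.  ]
 [ 0.38 -0.92 -0.  ]
 [ 0.    0.   -1.  ]]
cam in tool [68.42  0.11 31.08] [[ 0.    1.    0.  ]
 [-0.96  0.   -0.27]
 [-0.27 -0.    0.96]] [[328.91   0.   253.6 ]
 [  0.   328.91 190.2 ]
 [  0.     0.     1.  ]] -0.047411379871461594
```

```bash
cat >> h.py <<'E'
def cur(env):
    s=env.read_state(); return s["eef_pos"],Ro.from_quat(np.roll(s["ee_rot"],-1)).as_matrix(),s
def go(env,C,yaw,along,flip=False,off=0,lat=0):
    """tool over seat C,yaw: grasp point 'along' mm above plate centre along plate z; off along normal; flip: tool y=+n"""
    P=plateR(yaw); n,y,u=P.T; s=1 if flip else -1
    T=np.c_[np.cross(s*n,-u),s*n,-u]; X=np.array(C)+u*(along+155)+off*n+lat*y
    p,R,st=cur(env); rv=Ro.from_matrix(R.T@T).as_rotvec(degrees=True); d=R.T@(X-p)
    print("move t",d,"a",rv,"|a|",np.linalg.norm(rv),"target",X,"q",st["joint_positions"],"t",st["time_s"]); return d,rv
E
python3 - <<'E'
from workcell import env
from h import *
go(env,[575,-139,110],64,48+120)
E
```

```text
move t [ 377.06 -212.19    2.02] a [23.49 10.54 47.55] |a| 54.07113843380174 target [ 515.16 -261.69  402.74] q [ 1.12  0.63  0.04  1.52 -0.03  1.   -0.02] t 0.8
```

{"op": "servo_tool", "data": {"moves": [{"tx":377,"ty":-212,"tz":2,"ax":23.5,"ay":10.5,"az":47.5},{"tx":377,"ty":-212,"tz":2,"ax":23.5,"ay":10.5,"az":47.5},{"tx":377,"ty":-212,"tz":2,"ax":23.5,"ay":10.5,"az":47.5},{"tx":377,"ty":-212,"tz":2,"ax":23.5,"ay":10.5,"az":47.5},{"tx":377,"ty":-212,"tz":2,"ax":23.5,"ay":10.5,"az":47.5},{"tx":377,"ty":-212,"tz":2,"ax":23.5,"ay":10.5,"az":47.5},{"tx":377,"ty":-212,"tz":2,"ax":23.5,"ay":10.5,"az":47.5},{"tx":377,"ty":-212,"tz":2,"ax":23.5,"ay":10.5,"az":47.5}], "claw": 60}}

```text
time_s: 1.6
eef_pos: [495.7, -286.3, 402.9]
ee_rot: [-0.211, 0.951, -0.22, 0.049]
force: [1.1, -0.9, 0.5]
finger_gap: 51.0
grip_force: 0.0
```

{"op": "servo_tool", "data": {"moves": [{},{},{}]}}

```text
$.moves[0]: bad value
```

{"op": "servo_tool", "data": {"moves": [{"tx":0,"ty":0,"tz":0},{"tx":0,"ty":0,"tz":0}]}}

```text
$.moves[0]: bad value
```

Run:
```python
from workcell import env
from h import *
w=env.camera_info("wrist"); im=env.grab_frame("wrist"); cv2.imwrite("pics/w1.png",im)
v=im.copy()
for q in proj(w,np.array([[5,sy*50,sz*75] for sy,sz in((-1,-1),(1,-1),(1,1),(-1,1))])@plateR(64).T+[575,-139,110]): cv2.circle(v,tuple(int(a) for a in q),3,(255,0,255),-1)
cv2.imwrite("pics/w1v.png",v); np.save("w1.npy",w,allow_pickle=True)
go(env,[575,-139,110],64,48+120)
```

```text
move t [  5.86 -17.22   9.14] a [-0.53  0.31  0.66] |a| 0.9007062596039728 target [ 515.16 -261.69  402.74] q [ 0.58  0.55  0.02  1.73 -0.54  1.   -1.09] t 1.65
```

View pics/w1v.png

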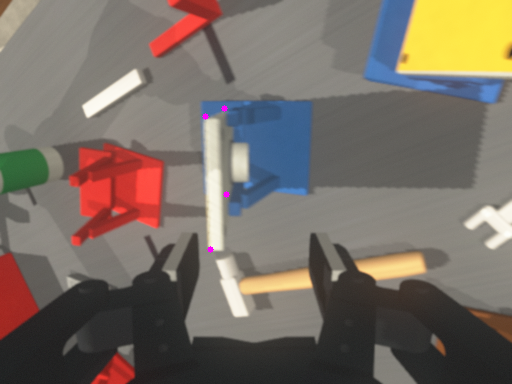

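The wrist view shows the boss at (240,160) behind the middle plate, so this is plate_boss on stand_1. The predicted top edge (206,116)-(210,250) lies on the plate. The red stand's rail tops are at about (75,181) and (78,240), so I'll look at it from closer.

Run:
```python
from workcell import env
from h import *
w=np.load("w1.npy",allow_pickle=True).item()
P=onz(w,[[75,181],[78,240]],126); print(P); y=P[1]-P[0]; print(np.linalg.norm(y))
# sign: plate y = -tool x = image down
yaw=np.degrees(np.arctan2(-y[0],y[1])); n,_,u=plateR(yaw).T; C=P.mean(0)-20*u+8*n; print("red",C,yaw)
im=cv2.imread("pics/w1.png"); g=im[150:245:10]
for r in range(120,250,15): print(r,[int(a) for a in np.where(im[r,195:232].min(1)>150)[0][[0,-1]]+195] if (im[r,195:232].min(1)>150).any() else None, end=' ')
go(env,[C[0],C[1],110],yaw,48+110)
```

```text
[[632.62  50.89 126.  ]
 [567.43  96.   126.  ]]
79.27868634655584
red [608.96  86.36 111.25] 55.31657075147563
120 [204, 218] 135 [203, 218] 150 [204, 219] 165 [205, 219] 180 [205, 221] 195 [206, 221] 210 [207, 221] 225 [207, 222] 240 [208, 223] move t [ -79.54 -215.7   113.98] a [-0.53  4.01  8.51] |a| 9.425575505249336 target [533.69 -22.42 393.67] q [ 0.58  0.55  0.02  1.73 -0.54  1.   -1.09] t 1.65
```

{"op": "servo_tool", "data": {"moves": [{"tx":-80,"ty":-216,"tz":114,"ax":-0.5,"ay":4,"az":8.5},{"tx":-80,"ty":-216,"tz":114,"ax":-0.5,"ay":4,"az":8.5},{"tx":-80,"ty":-216,"tz":114,"ax":-0.5,"ay":4,"az":8.5},{"tx":-80,"ty":-216,"tz":114,"ax":-0.5,"ay":4,"az":8.5},{"tx":-80,"ty":-216,"tz":114,"ax":-0.5,"ay":4,"az":8.5},{"tx":-80,"ty":-216,"tz":114,"ax":-0.5,"ay":4,"az":8.5},{"tx":-80,"ty":-216,"tz":114,"ax":-0.5,"ay":4,"az":8.5}]}}

```text
time_s: 2.35
eef_pos: [529.9, -31.0, 391.0]
ee_rot: [-0.202, 0.932, -0.294, 0.064]
force: [0.2, -0.1, -0.4]
finger_gap: 51.1
grip_force: 0.0
```

Run:
```python
from workcell import env
from h import *
w=env.camera_info("wrist"); im=env.grab_frame("wrist"); cv2.imwrite("pics/w2.png",im); np.save("w2.npy",w,allow_pickle=True)
print(env.read_state()["eef_pos"], env.read_state()["joint_positions"])
C=[609,86,110];P=plateR(55.3)
pts=proj(w,np.array([[-5,-34,20],[-5,34,20],[-5,-34,-75],[-5,34,-75],[31,-50,-75],[31,50,-75]])@P.T+C); print(pts)
v=cv2.resize(im[:280,60:433],(799,600),interpolation=cv2.INTER_CUBIC)
for q in (pts-[60,0])*2.1428: cv2.drawMarker(v,tuple(int(a) for a in q),(255,255,0),0,12)
cv2.imwrite("pics/w2v.png",v)
```

```text
[529.9  -33.22 390.96] [ 0.14  0.45 -0.02  1.97 -0.67  0.62 -1.52]
[[245.   145.8 ]
 [245.99 225.08]
 [246.51 133.77]
 [247.18 194.17]
 [212.68 118.97]
 [215.98 207.79]]
```

View pics/w2v.png

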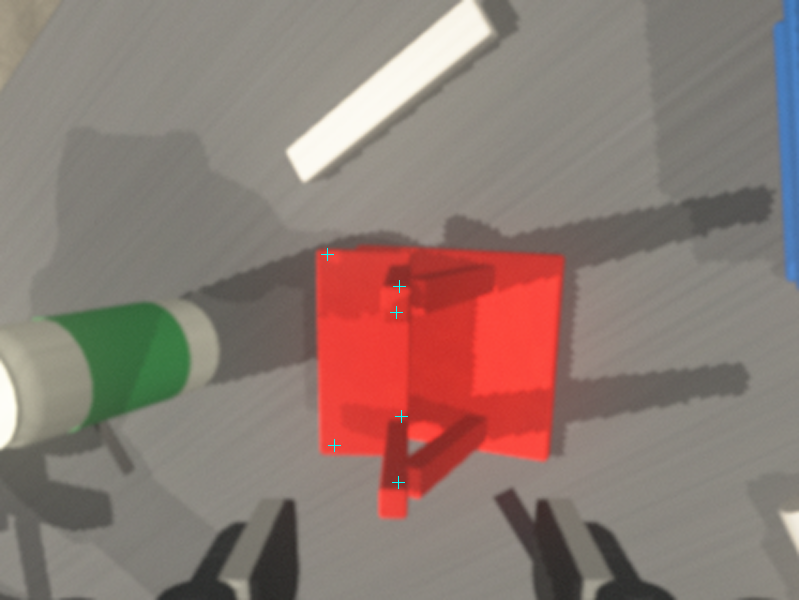

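The rail caps' inner front corners are at about (382,320) and (380,488) in the crop, and the ledge front runs (317,250)-(321,455). I refine the red seat from these.

Run:
```python
from workcell import env
from h import *
w=np.load("w2.npy",allow_pickle=True).item()
L=np.array([[-5,-34,20],[-5,34,20],[-5,34,-75],[31,-53.5,-75],[31,53.5,-75]]); o=np.array([[382,320],[380,488],[388,422],[317,250],[321,455]])/2.1428+[60,0]
f=lambda p:(proj(w,L@plateR(p[2]).T+[p[0],p[1],110])-o).ravel()
r=least_squares(f,[609,86,55],x_scale=[10,10,5]); print(r.x,r.fun)
# blue plate refinement: top edge strip + scene quad
w1=np.load("w1.npy",allow_pickle=True).item()
T=np.array([[5,0,75]]) 
for yaw in(62,64,66):
    q=proj(w1,np.array([[5,-50,75],[5,50,75],[-5,-50,75],[-5,50,75]])@plateR(yaw).T+[575,-139,110]); print(yaw,q.ravel())
im=cv2.imread("pics/w1.png"); 
m=(im.min(2)>140)[:,212]; print("strip rows",np.where(m)[0][[0,-1]])
go(env,[575,-138.8,110],64,48+40)
```

```text
[610.25  93.86  54.05] [-0.34  0.64  0.52 -0.01 -0.08 -1.15 -0.09  0.94  0.18 -0.87]
62 [207.81 117.55 209.06 250.06 222.42 117.96 222.03 250.44]
64 [205.63 116.05 210.96 249.41 220.19 115.98 223.98 249.41]
66 [203.41 114.64 212.84 248.66 217.92 114.1  225.9  248.29]
strip rows [117 250]
move t [114.27 172.22 -11.43] a [ 0.54 -3.98 -8.39] |a| 9.30239045626244 target [ 529.98 -231.1   330.23] q [ 0.14  0.45 -0.02  1.97 -0.67  0.62 -1.52] t 2.4
```

Run:
```python
from workcell import env
from h import *
go(env,[575.4,-138,110],64,48+70);go(env,[575.4,-138,110],64,47)
```

```text
move t [116.23 171.54 -40.99] a [ 0.54 -3.98 -8.39] |a| 9.30239045626244 target [ 524.82 -241.7   357.42] q [ 0.14  0.45 -0.02  1.97 -0.67  0.62 -1.52] t 2.4
move t [111.27 171.24  29.84] a [ 0.54 -3.98 -8.39] |a| 9.30239045626244 target [ 537.98 -214.73  293.07] q [ 0.14  0.45 -0.02  1.97 -0.67  0.62 -1.52] t 2.4
```

{"op": "servo_tool", "data": {"moves": [{"tx":116,"ty":171.5,"tz":-41,"ax":0.5,"ay":-4,"az":-8.4},{"tx":116,"ty":171.5,"tz":-41,"ax":0.5,"ay":-4,"az":-8.4},{"tx":116,"ty":171.5,"tz":-41,"ax":0.5,"ay":-4,"az":-8.4},{"tx":116,"ty":171.5,"tz":-41,"ax":0.5,"ay":-4,"az":-8.4},{"tx":116,"ty":171.5,"tz":-41,"ax":0.5,"ay":-4,"az":-8.4},{"tx":116,"ty":171.5,"tz":-41,"ax":0.5,"ay":-4,"az":-8.4},{"tx":116,"ty":171.5,"tz":-41,"ax":0.5,"ay":-4,"az":-8.4}]}}

```text
time_s: 3.1
eef_pos: [523.9, -241.6, 357.1]
ee_rot: [-0.211, 0.951, -0.221, 0.048]
force: [0.3, 0.7, 0.3]
finger_gap: 51.3
grip_force: 0.0
```

Run:
```python
from workcell import env
from h import *
w=env.camera_info("wrist"); im=env.grab_frame("wrist"); cv2.imwrite("pics/w3.png",im)
L=np.array([[5,-50,75],[5,50,75],[-5,-50,75],[-5,50,75]])
print(proj(w,L@plateR(64).T+[575.4,-138,110]))
m=im.min(2)>140
for r in range(100,300,15):
    k=np.where(m[r,170:280])[0]+170; print(r,(k[0],k[-1]) if len(k) else 0,end=' ')
go(env,[575.4,-138,110],64,47)
```

```text
[[242.74 133.79]
 [244.77 305.46]
 [262.61 133.74]
 [261.76 305.43]]
100 (np.int64(171), np.int64(279)) 115 (np.int64(170), np.int64(221)) 130 (np.int64(170), np.int64(262)) 145 (np.int64(170), np.int64(266)) 160 (np.int64(170), np.int64(279)) 175 (np.int64(245), np.int64(279)) 190 (np.int64(179), np.int64(279)) 205 (np.int64(177), np.int64(279)) 220 (np.int64(178), np.int64(265)) 235 (np.int64(233), np.int64(265)) 250 (np.int64(200), np.int64(279)) 265 (np.int64(201), np.int64(279)) 280 (np.int64(199), np.int64(279)) 295 (np.int64(194), np.int64(279)) move t [ 1.19  0.85 70.58] a [-0.07  0.09 -0.03] |a| 0.11834749958767533 target [ 537.98 -214.73  293.07] q [ 0.52  0.61 -0.01  1.78 -0.58  0.87 -1.11] t 3.15
```

{"op": "servo_tool", "data": {"moves": [{"tx":1,"ty":1.5,"tz":40,"ax":0,"ay":0,"az":0},{"tx":1,"ty":1.5,"tz":70,"ax":0,"ay":0,"az":0},{"tx":1,"ty":1.5,"tz":70,"ax":0,"ay":0,"az":0},{"tx":1,"ty":1.5,"tz":70,"ax":0,"ay":0,"az":0}]}}

```text
time_s: 3.55
eef_pos: [537.9, -215.3, 293.7]
ee_rot: [-0.211, 0.951, -0.219, 0.048]
force: [1.0, -0.6, 0.7]
finger_gap: 51.5
grip_force: 0.0
```

{"op": "servo_tool", "data": {"moves": [{"tx":0,"ty":0,"tz":0,"ax":0,"ay":0,"az":0},{"tx":0,"ty":0,"tz":0,"ax":0,"ay":0,"az":0},{"tx":0,"ty":0,"tz":0,"ax":0,"ay":0,"az":0},{"tx":0,"ty":0,"tz":0,"ax":0,"ay":0,"az":0},{"tx":0,"ty":0,"tz":0,"ax":0,"ay":0,"az":0},{"tx":0,"ty":0,"tz":0,"ax":0,"ay":0,"az":0}], "claw": 0, "grip_force": 60}}

```text
time_s: 4.15
eef_pos: [537.8, -217.0, 294.5]
ee_rot: [-0.211, 0.951, -0.22, 0.049]
force: [-2.2, -0.7, 6.5]
finger_gap: 9.2
grip_force: 59.7
```

{"op": "servo_tool", "data": {"moves": [{"tx":0,"ty":0,"tz":-20,"ax":0,"ay":0,"az":0},{"tx":0,"ty":0,"tz":-60,"ax":0,"ay":0,"az":0},{"tx":0,"ty":0,"tz":-100,"ax":0,"ay":0,"az":0},{"tx":0,"ty":0,"tz":-130,"ax":0,"ay":0,"az":0},{"tx":0,"ty":0,"tz":-130,"ax":0,"ay":0,"az":0},{"tx":0,"ty":0,"tz":-130,"ax":0,"ay":0,"az":0}]}}

```text
time_s: 4.75
eef_pos: [513.1, -265.7, 410.4]
ee_rot: [-0.211, 0.951, -0.22, 0.048]
force: [-0.3, 0.9, -4.3]
finger_gap: 9.1
grip_force: 59.1
```

{"op": "servo_tool", "data": {"moves": [{"tx":0,"ty":0,"tz":0,"ax":0,"ay":0,"az":8},{"tx":0,"ty":0,"tz":0,"ax":0,"ay":0,"az":16},{"tx":0,"ty":0,"tz":0,"ax":0,"ay":0,"az":24},{"tx":0,"ty":0,"tz":0,"ax":0,"ay":0,"az":32},{"tx":0,"ty":0,"tz":0,"ax":0,"ay":0,"az":40},{"tx":0,"ty":0,"tz":0,"ax":0,"ay":0,"az":48},{"tx":0,"ty":0,"tz":0,"ax":0,"ay":0,"az":56},{"tx":0,"ty":0,"tz":0,"ax":0,"ay":0,"az":60}]}}

```text
time_s: 5.55
eef_pos: [513.5, -264.2, 408.2]
ee_rot: [-0.206, 0.712, -0.667, -0.067]
force: [-0.7, 0.4, -3.0]
finger_gap: 9.4
grip_force: 58.9
```

{"op": "servo_tool", "data": {"moves": [{"tx":0,"ty":0,"tz":0,"ax":0,"ay":0,"az":8},{"tx":0,"ty":0,"tz":0,"ax":0,"ay":0,"az":16},{"tx":0,"ty":0,"tz":0,"ax":0,"ay":0,"az":24},{"tx":0,"ty":0,"tz":0,"ax":0,"ay":0,"az":32},{"tx":0,"ty":0,"tz":0,"ax":0,"ay":0,"az":40},{"tx":0,"ty":0,"tz":0,"ax":0,"ay":0,"az":48},{"tx":0,"ty":0,"tz":0,"ax":0,"ay":0,"az":56},{"tx":0,"ty":0,"tz":0,"ax":0,"ay":0,"az":60}]}}

```text
time_s: 6.35
eef_pos: [513.3, -264.5, 408.5]
ee_rot: [0.146, -0.283, 0.934, 0.161]
force: [-0.5, -1.6, -4.5]
finger_gap: 9.1
grip_force: 58.9
```

{"op": "servo_tool", "data": {"moves": [{"tx":0,"ty":0,"tz":0,"ax":0,"ay":0,"az":8},{"tx":0,"ty":0,"tz":0,"ax":0,"ay":0,"az":16},{"tx":0,"ty":0,"tz":0,"ax":0,"ay":0,"az":24},{"tx":0,"ty":0,"tz":0,"ax":0,"ay":0,"az":32},{"tx":0,"ty":0,"tz":0,"ax":0,"ay":0,"az":40},{"tx":0,"ty":0,"tz":0,"ax":0,"ay":0,"az":48},{"tx":0,"ty":0,"tz":0,"ax":0,"ay":0,"az":56},{"tx":0,"ty":0,"tz":0,"ax":0,"ay":0,"az":60}]}}

```text
time_s: 7.15
eef_pos: [351.0, -298.4, 358.1]
ee_rot: [0.093, 0.083, 0.964, 0.234]
force: [0.3, -1.0, -3.6]
finger_gap: 9.3
grip_force: 60.0
```

Run:
```python
from workcell import env
from h import *
a=env.grab_frame("scene"); b=env.grab_frame("side"); np.save("x.npy",0)
cv2.imwrite("pics/t1.png",np.hstack([cv2.resize(a[80:260,130:330],(400,360)),cv2.resize(b[90:270,170:370],(400,360))]))
p,R,s=cur(env); print(p,R,s["joint_positions"],s["force"],s["finger_gap"])
n,y,u=plateR(64).T
print("dev",R.T@n,R.T@u, "q from seat", (p-np.array([575,-139,110]))@np.c_[n,y,u])
g=np.array([537.8,-217,294.5]); print("to grip pose in tool",R.T@(g-p))
go(env,[575,-139,110],64,48,flip=True)
```

```text
[ 349.15 -298.63  357.65] [[-0.97  0.12  0.22]
 [ 0.21  0.88  0.44]
 [-0.14  0.47 -0.87]] [ 0.1   0.93  1.32  2.05 -1.1   1.61 -2.94] [ 1.    0.12 -3.86] 9.264816642102476
dev [-0.27  0.96  0.07] [-0.02  0.07 -1.  ] q from seat [-115.1   133.01  326.92]
to grip pose in tool [-156.99   65.06  131.76]
move t [-156.34   65.55  132.51] a [ 4.08  0.83 15.88] |a| 16.413723444581667 target [ 537.39 -216.11  293.98] q [ 0.1   0.93  1.32  2.05 -1.1   1.61 -2.94] t 7.25
```

View pics/t1.png

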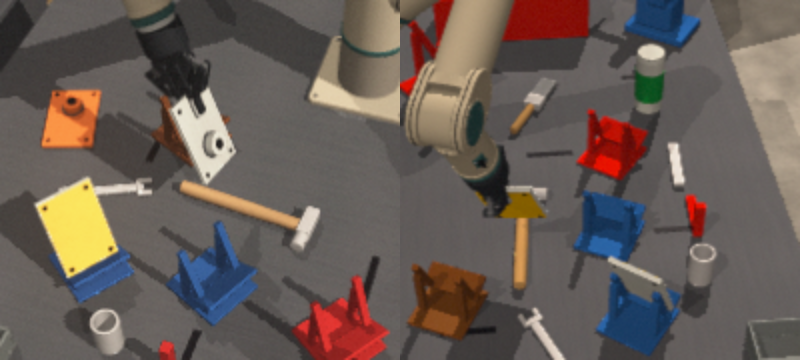

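The scene view shows the boss on the back at (215,143) in the left half, so plate_boss is confirmed. However, joint 7 hit its limit at -2.94, so I'll unwind and turn the other way.

Run:
```python
from workcell import env
from h import *
p,R,s=cur(env)
def rel(X,q):
    T=Ro.from_quat(np.roll(q,-1)).as_matrix(); print(R.T@(np.array(X)-p),Ro.from_matrix(R.T@T).as_rotvec(degrees=True))
rel([513.3,-264.5,408.5],[0.146,-.283,.934,.161])
print("up60",R.T@[0,0,60])
c=env.camera_info("scene"); print("brown",onz(c,[225,141],60), "orange",onz(c,[166,138],10))
```

```text
[-158.81   73.74    6.16] [  2.93   2.96 -43.74]
up60 [ -8.23  28.03 -52.41]
brown [[ 281.58 -285.54   60.  ]] orange [[ 296.   -536.49   10.  ]]
```

{"op": "servo_tool", "data": {"moves": [{"tx":-8,"ty":28,"tz":-45,"ax":0,"ay":0,"az":0},{"tx":-60,"ty":50,"tz":-30,"ax":1,"ay":1,"az":-12},{"tx":-110,"ty":65,"tz":-10,"ax":2,"ay":2,"az":-22},{"tx":-159,"ty":74,"tz":6,"ax":3,"ay":3,"az":-30},{"tx":-159,"ty":74,"tz":6,"ax":3,"ay":3,"az":-37},{"tx":-159,"ty":74,"tz":6,"ax":3,"ay":3,"az":-43.7},{"tx":-159,"ty":74,"tz":6,"ax":3,"ay":3,"az":-43.7}]}}

```text
time_s: 7.95
eef_pos: [516.6, -262.0, 411.2]
ee_rot: [0.147, -0.289, 0.933, 0.16]
force: [-0.1, -0.0, -3.5]
finger_gap: 9.1
grip_force: 60.2
```

Run:
```python
from workcell import env
from h import *
p,R,s=cur(env); print(p,s["ee_rot"],s["joint_positions"],s["time_s"])
```

```text
[ 516.56 -261.96  411.24] [ 0.15 -0.29  0.93  0.16] [-0.05  0.79  1.09  1.73 -1.07  1.46 -2.74] 7.95
```

{"op": "servo_tool", "data": {"moves": [{"tx":0,"ty":0,"tz":0,"ax":0,"ay":0,"az":-8},{"tx":0,"ty":0,"tz":0,"ax":0,"ay":0,"az":-16},{"tx":0,"ty":0,"tz":0,"ax":0,"ay":0,"az":-24},{"tx":0,"ty":0,"tz":0,"ax":0,"ay":0,"az":-32},{"tx":0,"ty":0,"tz":0,"ax":0,"ay":0,"az":-40},{"tx":0,"ty":0,"tz":0,"ax":0,"ay":0,"az":-48},{"tx":0,"ty":0,"tz":0,"ax":0,"ay":0,"az":-56},{"tx":0,"ty":0,"tz":0,"ax":0,"ay":0,"az":-64}]}}

```text
time_s: 8.75
eef_pos: [514.4, -263.7, 411.5]
ee_rot: [-0.209, 0.738, -0.64, -0.057]
force: [0.3, 0.0, -4.4]
finger_gap: 9.5
grip_force: 60.3
```

Run:
```python
from workcell import env
from h import *
p,R,s=cur(env); print(p,s["ee_rot"],s["joint_positions"],s["time_s"])
```

```text
[ 514.44 -263.73  411.46] [-0.21  0.74 -0.64 -0.06] [ 0.04  0.69  0.87  1.73 -0.96  1.32 -1.72] 8.75
```

{"op": "servo_tool", "data": {"moves": [{"tx":0,"ty":0,"tz":0,"ax":0,"ay":0,"az":-8},{"tx":0,"ty":0,"tz":0,"ax":0,"ay":0,"az":-16},{"tx":0,"ty":0,"tz":0,"ax":0,"ay":0,"az":-24},{"tx":0,"ty":0,"tz":0,"ax":0,"ay":0,"az":-32},{"tx":0,"ty":0,"tz":0,"ax":0,"ay":0,"az":-40},{"tx":0,"ty":0,"tz":0,"ax":0,"ay":0,"az":-48},{"tx":0,"ty":0,"tz":0,"ax":0,"ay":0,"az":-56},{"tx":0,"ty":0,"tz":0,"ax":0,"ay":0,"az":-64}]}}

```text
time_s: 9.55
eef_pos: [514.3, -263.8, 411.3]
ee_rot: [-0.208, 0.964, -0.152, 0.062]
force: [0.2, 0.0, -3.3]
finger_gap: 9.0
grip_force: 60.3
```

{"op": "servo_tool", "data": {"moves": [{"tx":0,"ty":0,"tz":0,"ax":0,"ay":0,"az":-8},{"tx":0,"ty":0,"tz":0,"ax":0,"ay":0,"az":-16},{"tx":0,"ty":0,"tz":0,"ax":0,"ay":0,"az":-24},{"tx":0,"ty":0,"tz":0,"ax":0,"ay":0,"az":-32},{"tx":0,"ty":0,"tz":0,"ax":0,"ay":0,"az":-40},{"tx":0,"ty":0,"tz":0,"ax":0,"ay":0,"az":-48},{"tx":0,"ty":0,"tz":0,"ax":0,"ay":0,"az":-56},{"tx":0,"ty":0,"tz":0,"ax":0,"ay":0,"az":-64}]}}

```text
time_s: 10.35
eef_pos: [514.1, -263.9, 411.1]
ee_rot: [-0.143, 0.898, 0.382, 0.162]
force: [0.4, 0.3, -3.3]
finger_gap: 9.1
grip_force: 60.3
```

{"op": "servo_tool", "data": {"moves": [{"tx":0,"ty":0,"tz":0,"ax":0,"ay":0,"az":-8},{"tx":0,"ty":0,"tz":0,"ax":0,"ay":0,"az":-16},{"tx":0,"ty":0,"tz":0,"ax":0,"ay":0,"az":-24},{"tx":0,"ty":0,"tz":0,"ax":0,"ay":0,"az":-32},{"tx":0,"ty":0,"tz":0,"ax":0,"ay":0,"az":-40},{"tx":0,"ty":0,"tz":0,"ax":0,"ay":0,"az":-48},{"tx":0,"ty":0,"tz":0,"ax":0,"ay":0,"az":-56},{"tx":0,"ty":0,"tz":0,"ax":0,"ay":0,"az":-60}]}}

```text
time_s: 11.15
eef_pos: [514.0, -264.1, 411.0]
ee_rot: [-0.043, 0.587, 0.78, 0.212]
force: [0.2, 0.5, -3.2]
finger_gap: 9.4
grip_force: 60.3
```

Run:
```python
from workcell import env
from h import *
go(env,[575,-139,110],64,48+110,flip=True)
```

```text
move t [-0.89 -0.66 18.64] a [ -0.09  -0.24 -48.01] |a| 48.01216808269929 target [ 517.01 -257.89  393.67] q [ 0.48  0.55  0.11  1.72 -0.58  1.03  1.21] t 11.15
```

{"op": "servo_tool", "data": {"moves": [{"tx":-1,"ty":1,"tz":0,"ax":0,"ay":0,"az":-8},{"tx":-1,"ty":1,"tz":0,"ax":0,"ay":0,"az":-16},{"tx":-1,"ty":1,"tz":0,"ax":0,"ay":0,"az":-24},{"tx":-1,"ty":1,"tz":0,"ax":0,"ay":0,"az":-32},{"tx":-1,"ty":1,"tz":0,"ax":0,"ay":0,"az":-40},{"tx":-1,"ty":1,"tz":0,"ax":0,"ay":-0.2,"az":-48},{"tx":-1,"ty":1,"tz":0,"ax":0,"ay":-0.2,"az":-48},{"tx":-1,"ty":1,"tz":0,"ax":0,"ay":-0.2,"az":-48}]}}

```text
time_s: 11.95
eef_pos: [515.7, -264.9, 411.6]
ee_rot: [0.048, 0.222, 0.951, 0.211]
force: [0.5, -0.5, -3.6]
finger_gap: 9.6
grip_force: 60.3
```

Run:
```python
from workcell import env
from h import *
go(env,[575,-139,110],64,48.7+12,flip=True,off=2)
```

```text
move t [  1.87   0.74 116.42] a [-0.06  0.01 -0.28] |a| 0.2854173969626334 target [ 535.83 -219.3   306.34] q [ 0.62  0.55 -0.1   1.71 -0.47  0.98  1.93] t 11.95
```

{"op": "servo_tool", "data": {"moves": [{"tx":1.5,"ty":0.7,"tz":45,"ax":0,"ay":0,"az":-0.3},{"tx":1.5,"ty":0.7,"tz":80,"ax":0,"ay":0,"az":-0.3},{"tx":1.5,"ty":0.7,"tz":105,"ax":0,"ay":0,"az":-0.3},{"tx":1.5,"ty":0.7,"tz":116,"ax":0,"ay":0,"az":-0.3},{"tx":1.5,"ty":0.7,"tz":121,"ax":0,"ay":0,"az":-0.3},{"tx":1.5,"ty":0.7,"tz":124,"ax":0,"ay":0,"az":-0.3},{"tx":1.5,"ty":0.7,"tz":126,"ax":0,"ay":0,"az":-0.3},{"tx":1.5,"ty":0.7,"tz":126,"ax":0,"ay":0,"az":-0.3}]}}

```text
time_s: 12.75
eef_pos: [539.2, -216.3, 299.5]
ee_rot: [0.051, 0.217, 0.952, 0.21]
force: [-1.2, 0.4, -4.3]
finger_gap: 9.1
grip_force: 60.2
```

Run:
```python
from workcell import env
from h import *
go(env,[575,-139,110],64,48.7,flip=True,off=-0.4); s=env.read_state(); print(s["force"],s["ft_torque"])
```

```text
move t [ 1.73 -3.27  4.07] a [-0.06  0.24  0.4 ] |a| 0.4677861315992318 target [ 537.1  -216.7   294.45] q [ 0.56  0.69 -0.15  1.82 -0.54  0.7   1.99] t 12.75
[-1.17  0.45 -4.31] [-0.73  0.37  0.01]
```

Now I seat it gently, 4 mm down and 3 mm toward the rails.

{"op": "servo_tool", "data": {"moves": [{"tx":1,"ty":0,"tz":1.5,"ax":0,"ay":0.2,"az":0.3},{"tx":1,"ty":-0.5,"tz":3,"ax":0,"ay":0.2,"az":0.3},{"tx":1,"ty":-1.5,"tz":4.5,"ax":0,"ay":0.2,"az":0.3},{"tx":1,"ty":-2.5,"tz":4.5,"ax":0,"ay":0.2,"az":0.3},{"tx":1,"ty":-3.3,"tz":4.5,"ax":0,"ay":0.2,"az":0.3},{"tx":1,"ty":-3.3,"tz":4.5,"ax":0,"ay":0.2,"az":0.3}]}}

```text
time_s: 13.35
eef_pos: [537.8, -215.8, 295.0]
ee_rot: [0.049, 0.218, 0.951, 0.212]
force: [-4.1, -0.7, 8.6]
finger_gap: 9.5
grip_force: 62.1
```

Run:
```python
from workcell import env
from h import *
go(env,[575,-139,110],64,48.7,flip=True,off=-0.4); s=env.read_state(); print(s["force"],s["ft_torque"]); print(plateR(64).T@s["force"])
```

```text
move t [ 0.26 -1.26  0.06] a [ 0.09 -0.06  0.17] |a| 0.2064409978361779 target [ 537.1  -216.7   294.45] q [ 0.56  0.7  -0.16  1.83 -0.54  0.7   2.  ] t 13.35
[-4.09 -0.7   8.56] [0.47 0.4  0.44]
[1.43 3.37 8.78]
```

{"op": "servo_tool", "data": {"moves": [{"tx":0,"ty":-1.2,"tz":0,"ax":0,"ay":0,"az":0},{"tx":0,"ty":-1.5,"tz":0,"ax":0,"ay":0,"az":0}]}}

```text
time_s: 13.55
eef_pos: [537.5, -216.4, 294.7]
ee_rot: [0.049, 0.218, 0.951, 0.212]
force: [-4.0, 1.4, 10.3]
finger_gap: 9.5
grip_force: 62.1
```

{"op": "servo_tool", "data": {"moves": [{"tx":0,"ty":0,"tz":0,"ax":0,"ay":0,"az":0},{"tx":0,"ty":0,"tz":0,"ax":0,"ay":0,"az":0},{"tx":0,"ty":0,"tz":0,"ax":0,"ay":0,"az":0},{"tx":0,"ty":0,"tz":0,"ax":0,"ay":0,"az":0}], "claw": 45}}

```text
time_s: 13.95
eef_pos: [537.2, -217.6, 292.6]
ee_rot: [0.048, 0.219, 0.952, 0.211]
force: [-1.2, 0.2, 0.4]
finger_gap: 38.3
grip_force: 0.0
```

{"op": "servo_tool", "data": {"moves": [{"tx":0,"ty":0,"tz":-20,"ax":0,"ay":0,"az":0},{"tx":0,"ty":0,"tz":-65,"ax":0,"ay":0,"az":0},{"tx":0,"ty":0,"tz":-100,"ax":0,"ay":0,"az":0},{"tx":0,"ty":0,"tz":-130,"ax":0,"ay":0,"az":0},{"tx":0,"ty":0,"tz":-130,"ax":0,"ay":0,"az":0}]}}

```text
time_s: 14.45
eef_pos: [513.3, -269.5, 414.3]
ee_rot: [0.052, 0.22, 0.952, 0.209]
force: [0.2, -0.1, -0.3]
finger_gap: 38.7
grip_force: 0.0
```

Run:
```python
from workcell import env
from h import *
a=env.grab_frame("scene"); b=env.grab_frame("side"); w=env.camera_info("wrist"); im=env.grab_frame("wrist"); cv2.imwrite("pics/w4.png",im)
c=env.camera_info("scene")
v=cv2.resize(a[150:270,150:290],(420,360),interpolation=cv2.INTER_CUBIC)
for q in (proj(c,np.array([[5,sy*50,sz*75] for sy,sz in((-1,-1),(1,-1),(1,1),(-1,1))])@plateR(64).T+[575,-139,110])-[150,150])*3: cv2.drawMarker(v,tuple(int(x) for x in q),(255,0,255),0,8)
cv2.imwrite("pics/t2.png",np.hstack([v,cv2.resize(im[:,100:420],(300,360))]))
go(env,[608.5,-362,110],53.8,48+70)
go(env,[608.5,-362,110],53.8,48+70,flip=True)
```

```text
move t [-106.9  -165.32  -19.2 ] a [   6.61   -0.04 -170.51] |a| 170.63587013670312 target [ 540.36 -455.1   357.42] q [ 0.62  0.55 -0.1   1.72 -0.47  0.98  1.94] t 14.6
move t [-106.9  -165.32  -19.2 ] a [-0.03 -4.43  9.37] |a| 10.36249929133202 target [ 540.36 -455.1   357.42] q [ 0.62  0.55 -0.1   1.72 -0.47  0.98  1.94] t 14.6
```

View pics/t2.png

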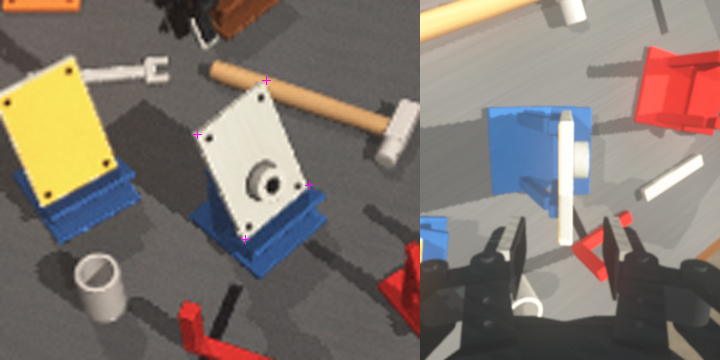

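Plate_boss is seated on stand_1 with its boss outward, its corners on the predicted marks. Next is plate_bare, gripped in the flipped orientation and then turned by +az.

{"op": "servo_tool", "data": {"moves": [{"tx":-107,"ty":-165,"tz":-25,"ax":0,"ay":-4.4,"az":9.4},{"tx":-107,"ty":-165,"tz":-25,"ax":0,"ay":-4.4,"az":9.4},{"tx":-107,"ty":-165,"tz":-25,"ax":0,"ay":-4.4,"az":9.4},{"tx":-107,"ty":-165,"tz":-25,"ax":0,"ay":-4.4,"az":9.4},{"tx":-107,"ty":-165,"tz":-25,"ax":0,"ay":-4.4,"az":9.4},{"tx":-107,"ty":-165,"tz":-25,"ax":0,"ay":-4.4,"az":9.4},{"tx":-107,"ty":-165,"tz":-25,"ax":0,"ay":-4.4,"az":9.4}], "claw": 60}}

```text
time_s: 15.3
eef_pos: [540.3, -455.7, 362.6]
ee_rot: [0.066, 0.303, 0.928, 0.207]
force: [-0.7, 0.8, 0.6]
finger_gap: 51.3
grip_force: 0.0
```

Run:
```python
from workcell import env
from h import *
w=env.camera_info("wrist"); im=env.grab_frame("wrist"); cv2.imwrite("pics/w5.png",im)
pts=proj(w,np.array([[5,-50,75],[5,50,75],[-5,-50,75],[-5,50,75]])@plateR(53.8).T+[608.5,-362,110]); print(pts)
v=cv2.resize(im[80:340,120:400],(646,600),interpolation=cv2.INTER_CUBIC)
for q in (pts-[120,80])*2.3077: cv2.drawMarker(v,tuple(int(a) for a in q),(255,0,255),0,8)
cv2.imwrite("pics/w5v.png",v)
go(env,[608.5,-362,110],53.8,48,flip=True)
```

```text
[[258.68 302.61]
 [259.56 135.3 ]
 [242.11 302.62]
 [240.32 135.3 ]]
move t [ 0.19 -2.36 75.53] a [ 0.06 -0.09  0.08] |a| 0.13197624431114888 target [ 557.83 -431.23  293.98] q [ 0.78  0.79 -0.02  1.36 -0.47  1.1   1.94] t 15.35
```

View pics/w5v.png

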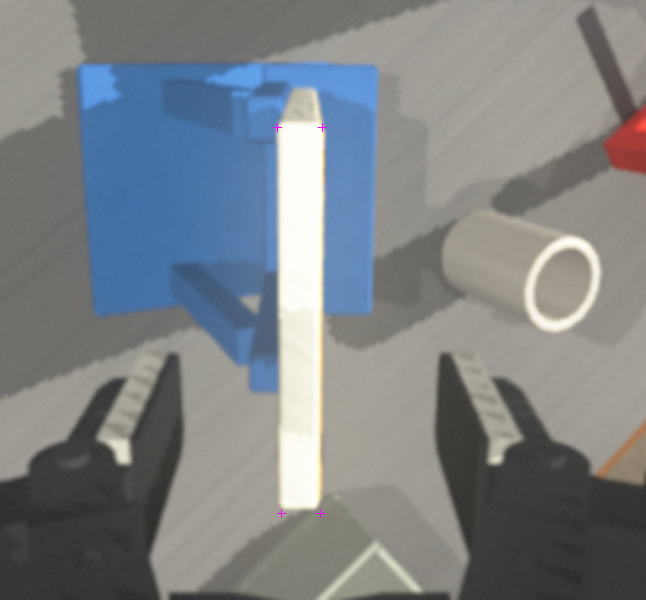

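The marks match the plate within about 1 mm, and no boss shows behind it. I go down and grip.

{"op": "servo_tool", "data": {"moves": [{"tx":1,"ty":-2.3,"tz":40,"ax":0,"ay":0,"az":0},{"tx":1,"ty":-2.3,"tz":75,"ax":0,"ay":0,"az":0},{"tx":1,"ty":-2.3,"tz":75,"ax":0,"ay":0,"az":0},{"tx":1,"ty":-2.3,"tz":75,"ax":0,"ay":0,"az":0}]}}

```text
time_s: 15.75
eef_pos: [556.8, -432.3, 295.5]
ee_rot: [0.067, 0.303, 0.928, 0.206]
force: [0.0, -0.9, 0.2]
finger_gap: 51.0
grip_force: 0.0
```

{"op": "servo_tool", "data": {"moves": [{"tx":0,"ty":0,"tz":0,"ax":0,"ay":0,"az":0},{"tx":0,"ty":0,"tz":0,"ax":0,"ay":0,"az":0},{"tx":0,"ty":0,"tz":0,"ax":0,"ay":0,"az":0},{"tx":0,"ty":0,"tz":0,"ax":0,"ay":0,"az":0},{"tx":0,"ty":0,"tz":0,"ax":0,"ay":0,"az":0},{"tx":0,"ty":0,"tz":0,"ax":0,"ay":0,"az":0}], "claw": 0, "grip_force": 60}}

```text
time_s: 16.35
eef_pos: [557.0, -433.5, 297.2]
ee_rot: [0.069, 0.304, 0.928, 0.206]
force: [0.1, 1.2, 5.7]
finger_gap: 9.0
grip_force: 59.6
```

Run:
```python
from workcell import env
from h import *
go(env,[608.5,-362,110],53.8,48,flip=True)
```

```text
move t [0.69 0.75 3.87] a [0.06 0.23 0.02] |a| 0.23515703615739003 target [ 557.83 -431.23  293.98] q [ 0.75  0.85 -0.04  1.43 -0.5   0.97  1.97] t 16.35
```

{"op": "servo_tool", "data": {"moves": [{"tx":0,"ty":0,"tz":-20,"ax":0,"ay":0,"az":0},{"tx":0,"ty":0,"tz":-60,"ax":0,"ay":0,"az":0},{"tx":0,"ty":0,"tz":-100,"ax":0,"ay":0,"az":0},{"tx":0,"ty":0,"tz":-130,"ax":0,"ay":0,"az":0},{"tx":0,"ty":0,"tz":-130,"ax":0,"ay":0,"az":0},{"tx":0,"ty":0,"tz":-130,"ax":0,"ay":0,"az":0}]}}

```text
time_s: 16.95
eef_pos: [523.2, -477.6, 412.2]
ee_rot: [0.067, 0.304, 0.928, 0.205]
force: [-0.7, 1.1, -3.5]
finger_gap: 9.2
grip_force: 59.0
```

{"op": "servo_tool", "data": {"moves": [{"tx":0,"ty":0,"tz":0,"ax":0,"ay":0,"az":8},{"tx":0,"ty":0,"tz":0,"ax":0,"ay":0,"az":16},{"tx":0,"ty":0,"tz":0,"ax":0,"ay":0,"az":24},{"tx":0,"ty":0,"tz":0,"ax":0,"ay":0,"az":32},{"tx":0,"ty":0,"tz":0,"ax":0,"ay":0,"az":40},{"tx":0,"ty":0,"tz":0,"ax":0,"ay":0,"az":48},{"tx":0,"ty":0,"tz":0,"ax":0,"ay":0,"az":56},{"tx":0,"ty":0,"tz":0,"ax":0,"ay":0,"az":60}]}}

```text
time_s: 17.75
eef_pos: [524.3, -475.9, 409.3]
ee_rot: [-0.047, 0.728, 0.65, 0.211]
force: [-0.8, -0.2, -3.1]
finger_gap: 9.5
grip_force: 58.9
```

{"op": "servo_tool", "data": {"moves": [{"tx":0,"ty":0,"tz":0,"ax":0,"ay":0,"az":8},{"tx":0,"ty":0,"tz":0,"ax":0,"ay":0,"az":16},{"tx":0,"ty":0,"tz":0,"ax":0,"ay":0,"az":24},{"tx":0,"ty":0,"tz":0,"ax":0,"ay":0,"az":32},{"tx":0,"ty":0,"tz":0,"ax":0,"ay":0,"az":40},{"tx":0,"ty":0,"tz":0,"ax":0,"ay":0,"az":48},{"tx":0,"ty":0,"tz":0,"ax":0,"ay":0,"az":56},{"tx":0,"ty":0,"tz":0,"ax":0,"ay":0,"az":60}]}}

```text
time_s: 18.55
eef_pos: [524.4, -475.9, 409.3]
ee_rot: [-0.147, 0.956, 0.199, 0.159]
force: [0.7, 0.0, -4.0]
finger_gap: 9.5
grip_force: 58.9
```

{"op": "servo_tool", "data": {"moves": [{"tx":0,"ty":0,"tz":0,"ax":0,"ay":0,"az":8},{"tx":0,"ty":0,"tz":0,"ax":0,"ay":0,"az":16},{"tx":0,"ty":0,"tz":0,"ax":0,"ay":0,"az":24},{"tx":0,"ty":0,"tz":0,"ax":0,"ay":0,"az":32},{"tx":0,"ty":0,"tz":0,"ax":0,"ay":0,"az":40},{"tx":0,"ty":0,"tz":0,"ax":0,"ay":0,"az":48},{"tx":0,"ty":0,"tz":0,"ax":0,"ay":0,"az":56},{"tx":0,"ty":0,"tz":0,"ax":0,"ay":0,"az":60}]}}

```text
time_s: 19.35
eef_pos: [524.5, -476.0, 409.3]
ee_rot: [-0.207, 0.927, -0.306, 0.065]
force: [-0.3, -0.6, -4.3]
finger_gap: 9.0
grip_force: 58.9
```

Run:
```python
from workcell import env
from h import *
a=env.grab_frame("scene"); cv2.imwrite("pics/t3.png",cv2.resize(a[60:260,100:340],(720,600)))
go(env,[610.3,93.9,110],54.05,48+150)
go(env,[610.3,93.9,110],54.05,48.7+12,off=2)
```

```text
move t [-268.58 -334.31  135.09] a [-0.01  0.13 -0.64] |a| 0.6569320165130111 target [522.72 -26.87 429.93] q [ 0.47  0.84  0.7   1.31 -0.91  1.44 -0.9 ] t 19.4
move t [-268.3  -336.3   272.39] a [-0.01  0.13 -0.64] |a| 0.6569320165130111 target [557.85  21.57 306.34] q [ 0.47  0.84  0.7   1.31 -0.91  1.44 -0.9 ] t 19.4
```

View pics/t3.png

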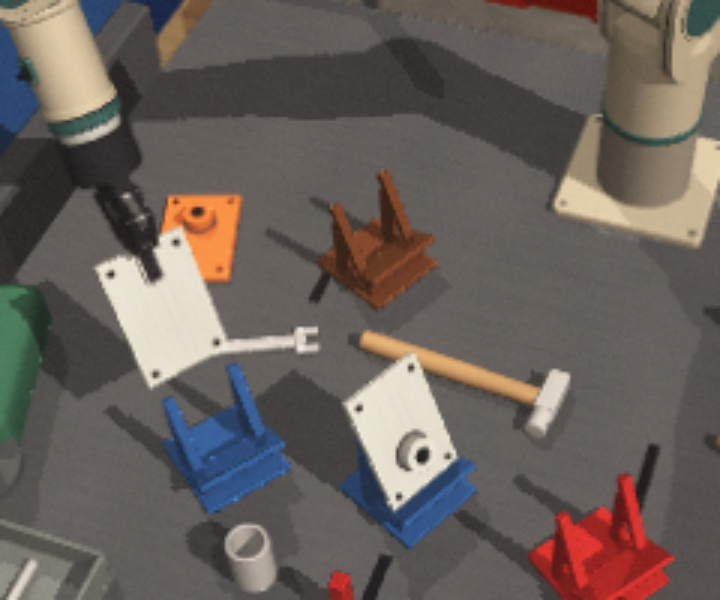

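plate_bare has no boss, only its four holes, so it goes to the red stand. I raise it first to clear plate_boss.

{"op": "servo_tool", "data": {"moves": [{"tx":0,"ty":0,"tz":-50,"ax":0,"ay":0,"az":0},{"tx":-10,"ty":-12,"tz":-70,"ax":0,"ay":0,"az":0},{"tx":-38,"ty":-48,"tz":-70,"ax":0,"ay":0,"az":0},{"tx":-66,"ty":-84,"tz":-60,"ax":0,"ay":0,"az":0},{"tx":-96,"ty":-120,"tz":-50,"ax":0,"ay":0,"az":0},{"tx":-125,"ty":-156,"tz":-40,"ax":0,"ay":0,"az":0},{"tx":-154,"ty":-192,"tz":-20,"ax":0,"ay":0,"az":0},{"tx":-183,"ty":-228,"tz":0,"ax":0,"ay":0,"az":0}]}}

```text
time_s: 20.2
eef_pos: [498.1, -200.2, 507.0]
ee_rot: [-0.206, 0.928, -0.303, 0.066]
force: [2.0, -0.2, -3.3]
finger_gap: 9.4
grip_force: 59.7
```

Run:
```python
from workcell import env
from h import *
go(env,[610.3,93.9,110],54.05,52+130,off=2)
```

```text
move t [ -82.05 -109.61  151.18] a [ 0.07  0.03 -0.18] |a| 0.19629155358773728 target [527.75 -19.93 416.27] q [-0.07  0.44  0.8   1.76 -0.81  1.22 -1.17] t 20.2
```

{"op": "servo_tool", "data": {"moves": [{"tx":-27,"ty":-36,"tz":15,"ax":0,"ay":0,"az":0},{"tx":-54,"ty":-72,"tz":30,"ax":0,"ay":0,"az":0},{"tx":-82,"ty":-110,"tz":50,"ax":0,"ay":0,"az":-0.2},{"tx":-82,"ty":-110,"tz":90,"ax":0,"ay":0,"az":-0.2},{"tx":-82,"ty":-110,"tz":130,"ax":0,"ay":0,"az":-0.2},{"tx":-82,"ty":-110,"tz":151,"ax":0,"ay":0,"az":-0.2},{"tx":-82,"ty":-110,"tz":151,"ax":0,"ay":0,"az":-0.2},{"tx":-82,"ty":-110,"tz":151,"ax":0,"ay":0,"az":-0.2}]}}

```text
time_s: 21.0
eef_pos: [528.5, -22.9, 417.5]
ee_rot: [-0.205, 0.929, -0.302, 0.067]
force: [0.1, -1.0, -3.6]
finger_gap: 9.6
grip_force: 60.1
```

Run:
```python
from workcell import env
from h import *
w=env.camera_info("wrist"); im=env.grab_frame("wrist"); cv2.imwrite("pics/w6.png",im)
L=np.array([[-5,-34,20],[-5,34,20],[-5,34,-75],[31,-53.5,-75],[31,53.5,-75]])
pts=proj(w,L@plateR(54.05).T+[610.3,93.9,110]); print(pts)
v=cv2.resize(im[40:300,120:400],(646,600),interpolation=cv2.INTER_CUBIC)
for q in (pts-[120,40])*2.3077: cv2.drawMarker(v,tuple(int(a) for a in q),(255,255,0),0,10)
cv2.imwrite("pics/w6v.png",v)
go(env,[610.3,93.9,110],54.05,52+12,off=2)
```

```text
[[259.18 142.04]
 [258.92 215.35]
 [257.51 188.35]
 [226.06 114.28]
 [228.05 203.77]]
move t [ -3.42  -1.32 120.96] a [ 0.07 -0.2  -0.06] |a| 0.21729773481394174 target [557.03  20.44 309.33] q [-0.36  0.49  0.69  1.96 -0.99  0.89 -1.26] t 21.05
```

View pics/w6v.png

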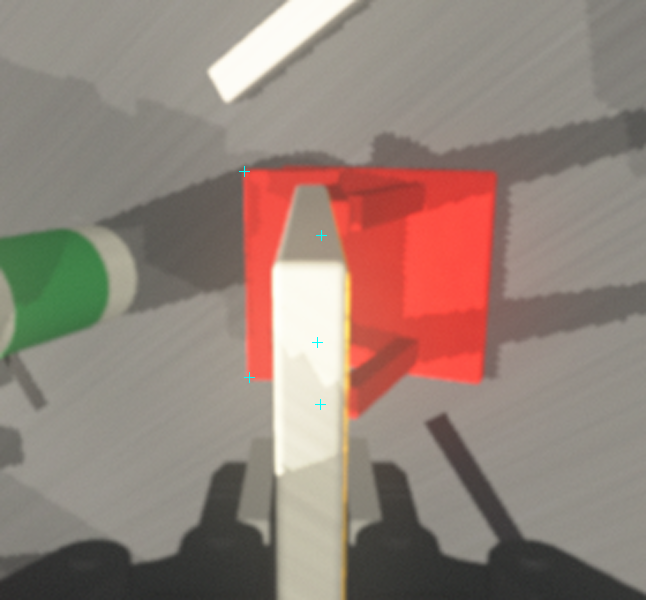

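The ledge corner marks coincide with the stand. I go down 4 mm out from the rails.

{"op": "servo_tool", "data": {"moves": [{"tx":-3.4,"ty":-3.3,"tz":40,"ax":0,"ay":-0.2,"az":0},{"tx":-3.4,"ty":-3.3,"tz":80,"ax":0,"ay":-0.2,"az":0},{"tx":-3.4,"ty":-3.3,"tz":110,"ax":0,"ay":-0.2,"az":0},{"tx":-3.4,"ty":-3.3,"tz":121,"ax":0,"ay":-0.2,"az":0},{"tx":-3.4,"ty":-3.3,"tz":126,"ax":0,"ay":-0.2,"az":0},{"tx":-3.4,"ty":-3.3,"tz":128,"ax":0,"ay":-0.2,"az":0},{"tx":-3.4,"ty":-3.3,"tz":128,"ax":0,"ay":-0.2,"az":0}]}}

```text
time_s: 21.75
eef_pos: [560.3, 24.0, 304.5]
ee_rot: [-0.206, 0.928, -0.302, 0.067]
force: [-0.3, -0.4, -4.2]
finger_gap: 9.1
grip_force: 60.1
```

Run:
```python
from workcell import env
from h import *
go(env,[610.3,93.9,110],54.05,52,off=0); s=env.read_state(); print(plateR(54).T@s["force"])
```

```text
move t [-0.55  4.28  5.56] a [ 0.02 -0.09 -0.08] |a| 0.12143348335453695 target [558.94  23.08 297.61] q [-0.12  0.62  0.2   2.   -1.09  0.54 -1.2 ] t 21.75
[-2.19  0.02 -3.57]
```

{"op": "servo_tool", "data": {"moves": [{"tx":-0.5,"ty":0,"tz":2,"ax":0,"ay":0,"az":0},{"tx":-0.5,"ty":0.5,"tz":4,"ax":0,"ay":0,"az":0},{"tx":-0.5,"ty":1,"tz":5.5,"ax":0,"ay":0,"az":0},{"tx":-0.5,"ty":2,"tz":6,"ax":0,"ay":0,"az":0},{"tx":-0.5,"ty":3.5,"tz":6,"ax":0,"ay":0,"az":0},{"tx":-0.5,"ty":3.5,"tz":6,"ax":0,"ay":0,"az":0}]}}

```text
time_s: 22.35
eef_pos: [559.5, 24.8, 297.3]
ee_rot: [-0.206, 0.928, -0.302, 0.067]
force: [-0.2, 0.5, 3.1]
finger_gap: 9.3
grip_force: 61.1
```

Run:
```python
from workcell import env
from h import *
go(env,[610.3,93.9,110],54.05,52,off=0); s=env.read_state(); print(plateR(54).T@s["force"],plateR(54).T@s["ft_torque"])
```

```text
move t [ 0.54  1.47 -1.06] a [-0.06  0.01 -0.05] |a| 0.07983796613946818 target [558.94  23.08 297.61] q [-0.09  0.63  0.15  2.   -1.09  0.51 -1.2 ] t 22.35
[1.54 0.46 2.73] [ 0.18 -0.06 -0.04]
```

{"op": "servo_tool", "data": {"moves": [{"tx":0,"ty":0.7,"tz":0,"ax":0,"ay":0,"az":0},{"tx":0,"ty":1.4,"tz":0,"ax":0,"ay":0,"az":0},{"tx":0,"ty":2,"tz":0,"ax":0,"ay":0,"az":0},{"tx":0,"ty":2,"tz":0,"ax":0,"ay":0,"az":0}]}}

```text
time_s: 22.75
eef_pos: [559.2, 24.4, 297.0]
ee_rot: [-0.207, 0.928, -0.301, 0.067]
force: [1.9, 2.0, 6.8]
finger_gap: 9.4
grip_force: 61.3
```

Run:
```python
from workcell import env
from h import *
go(env,[610.3,93.9,110],54.05,52,off=0); s=env.read_state(); print(plateR(54).T@s["force"],plateR(54).T@s["ft_torque"])
```

```text
move t [ 0.52  0.86 -1.03] a [-0.19  0.01 -0.02] |a| 0.18821817109018377 target [558.94  23.08 297.61] q [-0.08  0.63  0.14  2.   -1.1   0.5  -1.19] t 22.75
[ 5.39 -0.32  5.03] [ 0.08 -0.87 -0.2 ]
```

Rail and ledge contact are both felt, so I release and back off.

{"op": "servo_tool", "data": {"moves": [{"tx":0,"ty":0,"tz":0,"ax":0,"ay":0,"az":0},{"tx":0,"ty":0,"tz":0,"ax":0,"ay":0,"az":0},{"tx":0,"ty":0,"tz":0,"ax":0,"ay":0,"az":0},{"tx":0,"ty":0,"tz":0,"ax":0,"ay":0,"az":0}], "claw": 45}}

```text
time_s: 23.15
eef_pos: [557.9, 23.0, 295.3]
ee_rot: [-0.205, 0.929, -0.302, 0.066]
force: [-1.2, -1.1, -0.1]
finger_gap: 38.7
grip_force: 0.0
```

{"op": "servo_tool", "data": {"moves": [{"tx":0,"ty":0,"tz":-20,"ax":0,"ay":0,"az":0},{"tx":0,"ty":0,"tz":-65,"ax":0,"ay":0,"az":0},{"tx":0,"ty":0,"tz":-100,"ax":0,"ay":0,"az":0},{"tx":0,"ty":0,"tz":-130,"ax":0,"ay":0,"az":0},{"tx":0,"ty":0,"tz":-130,"ax":0,"ay":0,"az":0},{"tx":0,"ty":0,"tz":-130,"ax":0,"ay":0,"az":0}]}}

```text
time_s: 23.75
eef_pos: [525.8, -21.2, 413.8]
ee_rot: [-0.206, 0.929, -0.302, 0.067]
force: [0.3, 0.7, 0.1]
finger_gap: 38.4
grip_force: 0.0
```

Run:
```python
from workcell import env
from h import *
a=env.grab_frame("scene"); im=env.grab_frame("wrist"); c=env.camera_info("scene"); w=env.camera_info("wrist")
L=np.array([[5,sy*50,sz*75] for sy,sz in((-1,-1),(1,-1),(1,1),(-1,1))])
W=L@plateR(54.05).T+[610.3,93.9,110]
v=cv2.resize(a[150:290,190:340],(450,420),interpolation=cv2.INTER_CUBIC)
for q in (proj(c,W)-[190,150])*3: cv2.drawMarker(v,tuple(int(x) for x in q),(255,0,255),0,8)
for q in proj(w,W[2:]): cv2.drawMarker(im,tuple(int(x) for x in q),(255,0,255),0,8)
cv2.imwrite("pics/t4.png",np.hstack([v,cv2.resize(im[:,100:420],(350,420))])); print(env.read_state()["force"])
```

```text
[-0.1   0.01  0.22]
```

View pics/t4.png

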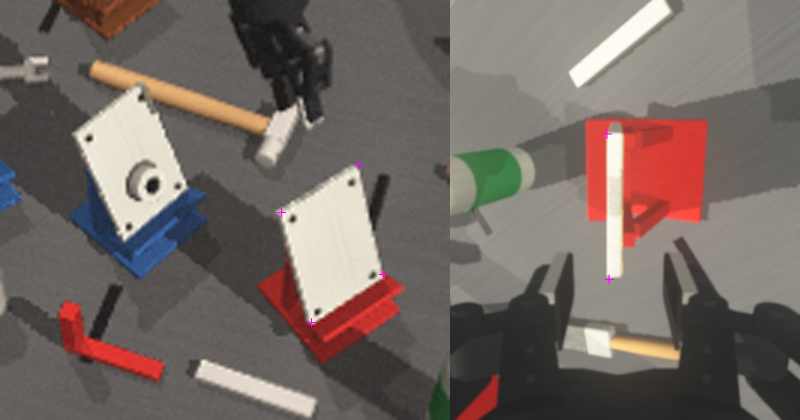

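Both plates are seated squarely with their backs outward: the bosses' stand at left, the bare plate on the small red stand within about 2 mm of the marks. I hand in.

```bash
python3 -c "
from workcell import env
print(env.sign_off())"
```

```text
the job is handed in; nothing more can be done
None
```

The job is handed in: plate_boss is back on stand_1 and plate_bare is on the small red reject stand, both seated with their bare-metal backs outward; the hand-in gave no verdict.

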